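# Tulips into the vase

### The job

Take the two wooden tulips (egg-shaped heads) out of the wooden planter and put both, stems down, into the tall white vase so that they rest on its bottom. Leave the flat-headed daisy standing in the planter, keep the vase standing about where it is, and do not shove the toy car or the bowl about.

Things in the scene. Friction and masses are not known exactly. Their poses are not given: they have to be found in the camera images.
- tulip_1: A toy tulip: straight stem 10 mm in diameter; from 108 to 147 mm above the foot an egg-shaped head, 24 mm in diameter at its widest (118 to 134 mm up), easily gripped from above. Wood, 25 g, round about z. Origin: centre of the stem's foot; z along the stem to the head. Starts head up, loose in any one of the planter's sockets, leaning up to 0.12 rad.
- tulip_2: The other toy tulip: straight stem 10 mm in diameter; from 108 to 147 mm above the foot an egg-shaped head, 24 mm in diameter at its widest (118 to 134 mm up), easily gripped from above. Wood, 25 g, round about z. Origin: centre of the stem's foot; z along the stem to the head. Starts head up, loose in any one of the planter's sockets, leaning up to 0.12 rad.
- daisy: A toy daisy, to be left where it is: stem 10 mm in diameter, and a flat horizontal disc of petals 49 mm in diameter from 120 to 128 mm above the foot with a small button up to 132 mm. Wood, 25 g, round about z. Origin: centre of the stem's foot; z along the stem to the head. Starts head up, loose in any one of the planter's sockets, leaning up to 0.12 rad.
- planter: Fixed brown wooden block, 56 mm (its x) by 190 mm (its y) by 42 mm high, with three sockets 13 mm wide and 32 mm deep in its top, at y = -60, 0 and +60 mm along its middle line. Origin: centre of the underside, on the table; z up. The sockets' floor is 10 mm above the table. It is left or right of the robot, the vase on the other side.
- vase: Loose white ceramic vase, 450 g, 90 mm tall, round: outside 60 mm across at the foot, 62 at 30 mm up, 45 at the neck (75 mm up), 50 at the rim. Walls 4 mm, bottom 8 mm thick; inside 52 mm wide low down, 37 mm at the neck. A tulip let go in it leans against the neck, up to about 0.5 rad, any way round. Origin: centre of the underside; z up.
- vase_mouth (a point): Centre of the vase's mouth at rim height, 90 mm above its underside.
- car: A red wooden toy car, 85 by 48 by 44 mm, standing on the table about the robot's middle line; a bystander. Origin: under its centre on the table; x along its length.
- bowl: A small white ceramic bowl, 68 mm across the rim and 32 mm high, standing beyond the car; not the vase, a bystander. Origin: centre of the underside.
Things that resemble listed ones, but are neither listed nor needed, are in the scene too. Leave any green look-alike of the tulip_1 alone. What is shaped like the daisy but yellow is not meant.

How it is judged:
At the end, for the whole second after the job is handed in: Both tulips at rest in the vase, foot within 30 mm of its axis and under 30 mm above its underside, leaning under 0.7 rad; vase still, upright (0.1 rad), within 60 mm of its start; daisy in its socket, foot under 20 mm above the planter's underside, leaning under 0.3 rad (z of tulip_1 in the frame of vase between 0 and 0.03 m and horizontal distance between each of tulip_1, tulip_2 and vase below 0.03 m and angle between each of tulip_1, tulip_2's own z axis and vertical below 0.7 rad and linear speed of each of tulip_1, tulip_2, vase below 0.03 m/s and z of tulip_2 in the frame of vase between 0 and 0.03 m and angle between vase's own z axis and vertical below 0.1 rad and distance of vase from where it was at the start of the episode below 0.06 m and z of daisy in the frame of planter below 0.02 m and angle between daisy's own z axis and vertical below 0.3 rad); the robot touches nothing.
It fails at once if the vase is tipped (more than 0.4 rad) (angle between vase's own z axis and vertical above 0.4 rad).
It fails at once if the toy car is shoved more than 40 mm (distance of car from where it was at the start of the episode above 0.04 m).
It fails at once if the bowl is shoved more than 40 mm (distance of bowl from where it was at the start of the episode above 0.04 m).
It fails at once if the daisy is pulled out of the planter (z of daisy in the frame of planter above 0.045 m).
It also fails if it takes over 64 s, if anything falls off the work surface, if the arm or the gripper's body presses on something with over 40 N, if the wrist force passes 120 N, or if a joint passes its speed limit or range.

### The arm

A 7-joint arm with a two-finger parallel gripper is mounted at the origin on the work surface. World frame = base frame: x ahead of the robot, y to its left, z up, the work surface at z = 0. Lengths are in m, angles in rad, forces in N, time in s.
With the tool pointing down it reaches from about 0.35 to 0.9 m from the base axis. Payload 8.1 kg.
Tool frame: the origin (TCP) lies at the very end of the fingers, on their centre line; the grasp point (between the pads) lies 19 mm behind it; z points along the fingers, y is the line along which they close (so a half turn about z gives the same grasp; the last joint's range is limited). The gripper opens to 85 mm and grips with 20 to 120 N. Pads are 22 mm wide; open, the fingers measure 114 mm over their backs; the gripper's body (76 mm by 85 mm) begins 54 mm behind the grasp point. The pads swing forward as they close: fully open they stand 13 mm farther back than shut.
Start: joints at [-1.374, 0.434, 0.025, 1.573, -0.012, 1.134, -0.075], TCP at [0.185, 0.597, 0.231] pointing down, gripper open.
Joint ranges: [-2.62, 2.62], [-0.44, 2.09], [-1.27, 1.32], [0.08, 2.57], [-1.32, 4.46], [0.12, 2], [-2.74, 2.74]. Speed limits (rad/s): [2.22, 2.22, 3.01, 3.01, 3.14, 3.14, 3.14].

### API

Orientations are given as a rotation vector (axis times angle).
In Python, from plant import observe, camera, finish_job gives the robot as it stands. The module is installed in compiled form; this text tells all that it offers.
- The arm moves only by the tool servo_tool, never from a script. Its argument "commands" is a list that holds one entry, the list of rows, each a list of 5 numbers: the shift along the tool's x, y, z in cm, then the turn about the tool's z in degrees, then the opening, from -1 (shut) to 1 (fully open). In form: [[[dx, dy, dz, spin, claw], ...]]. A call has 1 to 5 rows; each row is the pose to reach, as a shift and turn from the pose commanded when the call began, along the tool's axes at that moment; what a row does not reach only later rows make up. A row lasts 1/10 s, in which the tool goes at most 50 mm and 8.59 degrees, less where a joint would pass 70% of its speed; a pose out of reach is approached as far as the arm can. A call with a gripper value outside its range is refused whole. The fingers move at their own pace and stop on an object; the grip force is fixed at half the most. Time passes only in rows, so rows that repeat a pose let the fingers close. It gives the time, the measured TCP pose, the force, the opening and the grip force at its end, in the units of the state.
- observe(): the state, without advancing time (a new reading comes with each control period).
- camera(name): name is "side" or "top"; returns a dict with "color" (420x560x3 uint8, red, green, blue), "vfov" (degrees; the focal length in pixels is half the picture's height over the tangent of half this angle, whatever the lens; pixels are square), "cx", "cy" (the principal point, pixels), "k1" (the pictures are not rectified: a ray, as slopes to the right and down, at radius r is drawn at 1 + k1 r^2 times it, then the intrinsics apply), "extrinsics" (4x4, takes a point from camera to world coordinates). Camera axes: x right, y up, looking along -z (the intrinsics and any distortion apply to the point x, -y, -z); pixel columns grow to the right and rows downward; lengths in m; the calibration is good to about 2 mm. A picture is of the moment at which its call begins. There is no depth.
- finish_job(): hands the job in; it is judged then, once.
The state is a dict: "time_s": time; "q": joint angles; "joint_vel": joint speeds; "tau": joint torques, N m; "tool_pos": TCP position; "eef_rot": TCP orientation; "ft_force": force on the tool from outside, world axes, zero at the start; "ft_torque": the same for the moment, N m; "width": opening from 0.0 (shut) to 1.0 (fully open); "finger_force": force on a finger pad.
Only numpy, scipy, OpenCV 4.12 (cv2) and the standard library are available. Lean on these libraries where they do the work, as an engineer would, in place of code of your own. Each camera call takes 0.05 s, during which the arm holds its last target. There are 200 camera calls.

## Working session

There is one attempt and no reset: what is moved stays moved. The work goes in short steps, Python scripts to look and compute and a tool call to move; the robot and the scene stay as the last step left them, time stands still between calls to the robot, and variables do not carry over. Pictures are saved under pics/ and viewed, at most 10 in all, crops included, and the job is handed in when it is done.

Besides the shell and the picture viewer there is one more tool, called after "Call:" as name([rows], argument=value, ...), one row to a line, values as JSON. servo_tool: Moves the arm, as the interface text tells. Its arguments: {"type":"object","properties":{"commands":{"type":"array"}},"required":["commands"]}

```bash
mkdir -p pics; cat > h.py <<'E'
import numpy as np, cv2, pickle
from plant import observe, camera
def snap(n):
    c=camera(n); pickle.dump(c,open(n+'.pkl','wb')); return c
def load(n): return pickle.load(open(n+'.pkl','rb'))
def K(c):
    h,w=c['color'].shape[:2]; f=h/2/np.tan(np.radians(c['vfov'])/2)
    return np.array([[f,0,c['cx']],[0,f,c['cy']],[0,0,1.]]), np.array([c['k1'],0,0,0,0.])
def ray(c,u,v):
    k,d=K(c); p=cv2.undistortPointsIter(np.array([[[u,v]]],float),k,d,None,None,(3,50,1e-10))[0,0]
    E=np.array(c['extrinsics']); return E[:3,3],E[:3,:3]@np.array([p[0],-p[1],-1])
def atz(c,u,v,z):
    o,r=ray(c,u,v); return o+r*(z-o[2])/r[2]
def proj(c,P):
    k,d=K(c); E=np.linalg.inv(np.array(c['extrinsics'])); p=E[:3,:3]@np.array(P,float)+E[:3,3]
    q=np.array([[[p[0],-p[1],-p[2]]]]); return cv2.projectPoints(q,np.zeros(3),np.zeros(3),k,d)[0][0,0]
def tri(a,ua,b,ub):
    o1,r1=ray(a,*ua);o2,r2=ray(b,*ub); s=np.linalg.lstsq(np.c_[r1,-r2],o2-o1,rcond=None)[0]
    p,q=o1+s[0]*r1,o2+s[1]*r2; return (p+q)/2,np.linalg.norm(p-q)
E
python3 - <<'E'
from h import *
for n in('side','top'):
    c=snap(n); cv2.imwrite(f'pics/{n}0.png',cv2.cvtColor(c['color'],cv2.COLOR_RGB2BGR))
    print(n,c['vfov'],c['cx'],c['cy'],c['k1'],np.round(c['extrinsics'],3).tolist())
o=observe(); print(o['tool_pos'],o['eef_rot'],o['time_s'],o['width'])
E
```

```text
side 46.58572089156891 274.2870875923666 212.3210545438 0.023632456517683646 [[0.779, 0.452, -0.435, 0.183], [-0.627, 0.57, -0.531, -0.482], [0.008, 0.686, 0.727, 0.719], [0.0, 0.0, 0.0, 1.0]]
top 43.32198479960441 268.61093304029833 208.62862182967717 0.06588244060498714 [[0.073, 0.975, -0.211, 0.357], [-0.997, 0.073, -0.009, -0.009], [0.006, 0.211, 0.977, 0.985], [0.0, 0.0, 0.0, 1.0]]
[0.18447734 0.59666123 0.23059674] [-4.69352592e-01 -3.10621615e+00  2.29888741e-03] 0.1 1.0002372497223282
```

View pics/side0.png

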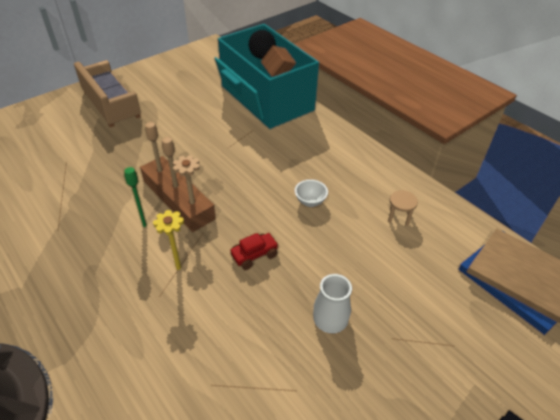

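View pics/top0.png

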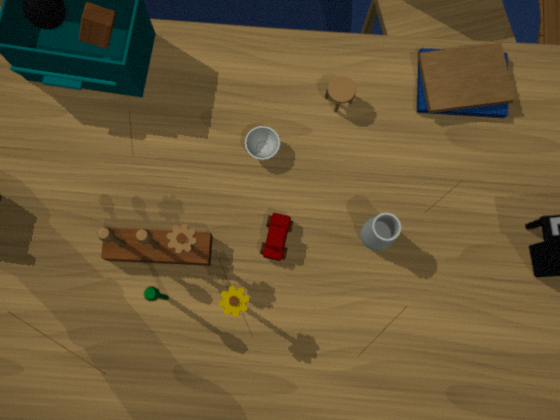

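The tulips are at top-view px (104,234) and (143,236), side-view px (152,131) and (168,149). They stand in the planter with brown egg-shaped heads. The green egg-head at top (152,294) is the look-alike. The wooden daisy is at top (181,238), and the yellow one at (235,300) is not meant. The vase is at top (386,228), and the bowl at (262,143) is not the vase. Next I measure these and confirm them in a crop.

```bash
python3 - <<'E'
from h import *
s,t=load('side'),load('top')
for n,P in dict(base=(0,0,0),tcp=(.185,.597,.231)).items(): print(n,proj(s,P),proj(t,P))
for n,a,b in [('t1',(152,131),(104,234)),('t2',(168,149),(143,236)),('daisy',(186,163),(181,238)),('green',(131,177),(152,294)),('yellow',(168,221),(235,300)),('vase',(335,287),(386,228)),('bowl',(311,190),(262,143))]:
    print(n,*[np.round(x,4) for x in tri(s,a,t,b)])
print('black z0',atz(t,545,240,.1),'planter corners z.042',[np.round(atz(t,*p,.042),3) for p in((104,228),(212,233),(211,264),(102,258))])
def crop(c,x,y,w,h,k): return cv2.resize(cv2.cvtColor(c['color'],cv2.COLOR_RGB2BGR)[y:y+h,x:x+w],None,fx=k,fy=k,interpolation=cv2.INTER_CUBIC)
cv2.imwrite('pics/crop0.png',np.hstack([crop(s,115,110,110,140,3.5),crop(t,85,205,110,140,3.5)]))
E
```

```text
base [-44.56062906 425.71376027] [243.47201439 547.94934737]
tcp [-87.77525865  62.52601969] [-225.46397623  433.26567569]
t1 [0.4802 0.2602 0.1361] 0.0033
t2 [0.4808 0.1996 0.1304] 0.0002
daisy [0.4814 0.1363 0.1382] 0.0015
green [0.3899 0.1738 0.1292] 0.0013
yellow [0.3887 0.042  0.1278] 0.0011
vase [ 0.5323 -0.2044  0.0891] 0.0022
bowl [0.6891 0.0214 0.0329] 0.0023
black z0 [ 0.52878475 -0.46388289  0.1       ] planter corners z.042 [array([0.503, 0.292, 0.042]), array([0.508, 0.099, 0.042]), array([0.452, 0.095, 0.042]), array([0.449, 0.288, 0.042])]
```

View pics/crop0.png

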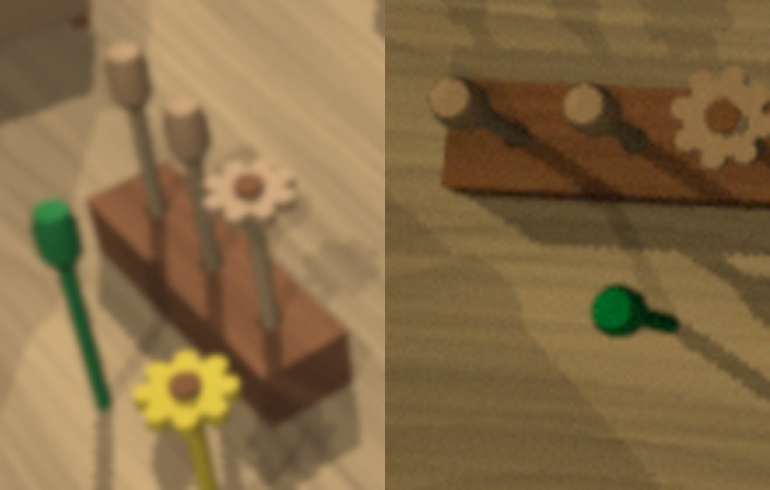

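The crop confirms it: two brown egg heads stand in the planter's left and middle sockets, with the wooden daisy in the third. The green and yellow items stand outside the planter. The triangulated heights (0.13) and the 60 mm socket spacing fit. I start the approach.

Call:
servo_tool([
  [[-4,-2.4,0,7,1],[-8,-4.8,0,14,0.8],[-12,-7.2,0,21,0.5],[-16,-9.6,0,28,0.3],[-19,-11.7,0,35,0.3]],
])

```text
time_s: 0.6
tool_pos: [0.3335, 0.4265, 0.2311]
eef_rot: [1.392, 2.816, -0.001]
ft_force: [0.8, 0.4, 0.5]
width: 0.648
finger_force: 0.0
```

```bash
cat >> h.py <<'E'
from scipy.spatial.transform import Rotation as Ro
def to(P,ang):
    "shift (tool axes, cm) and spin (deg) to world P with tool y at heading ang"
    o=observe(); R=Ro.from_rotvec(o['eef_rot']).as_matrix(); d=R.T@(np.array(P)-o['tool_pos'])*100
    h=np.degrees(np.arctan2(R[1,1],R[0,1])); print('t',round(o['time_s'],2),'tcp',np.round(o['tool_pos'],4),'tilt',np.round(R[:,2],3),'w',round(o['width'],3),'F',np.round(o['ft_force'],1),o['finger_force'])
    print('P',np.round(P,4),'shift',np.round(d,2),'spin',round((h-ang+180)%360-180,1))
E
python3 - <<'E'
from h import *
s,t=load('side'),load('top')
print('tops',tri(s,(150.1,123.7),t,(104.4,233)),tri(s,(167.9,139.4),t,(142.1,235)))
for p in((104.4,233),(142.1,235)): print(atz(t,*p,.157))
to((.480,.260,.230),1.5)
E
```

```text
tops (array([0.47761201, 0.25283649, 0.1589139 ]), np.float64(0.0014324363893637357)) (array([0.48006472, 0.19427265, 0.15629214]), np.float64(0.0035567314974559476))
[0.47721968 0.25369521 0.157     ]
[0.47830149 0.19474343 0.157     ]
t 0.6 tcp [0.3335 0.4265 0.2311] tilt [ 0.    -0.001 -1.   ] w 0.648 F [0.8 0.4 0.5] 0.0
P [0.48 0.26 0.23] shift [-22.13   1.52   0.13] spin 35.9
```

Call:
servo_tool([
  [[-4.5,0.3,0,7,0.3],[-9,0.7,0,14,0.3],[-13.5,1,0,21,0.3],[-18,1.3,0,28,0.3],[-22.1,1.5,0,35.5,0.3]],
])

```text
time_s: 1.1
tool_pos: [0.48, 0.2618, 0.2312]
eef_rot: [2.182, 2.26, -0.0]
ft_force: [0.1, 0.6, -0.3]
width: 0.647
finger_force: 0.0
```

```bash
python3 - <<'E'
from h import *
to((.4775,.2535,.117),1.5)
for n in('side','top'): c=snap(n); cv2.imwrite(f'pics/{n}1.png',cv2.resize(cv2.cvtColor(c['color'],cv2.COLOR_RGB2BGR)[80:300,40:300],None,fx=1.5,fy=1.5))
cv2.imwrite('pics/both1.png',np.hstack([cv2.imread('pics/side1.png'),cv2.imread('pics/top1.png')]))
E
```

```text
t 1.1 tcp [0.48   0.2618 0.2312] tilt [ 0. -0. -1.] w 0.647 F [ 0.1  0.6 -0.3] 0.0
P [0.4775 0.2535 0.117 ] shift [-0.82 -0.28 11.42] spin 0.5
```

View pics/both1.png

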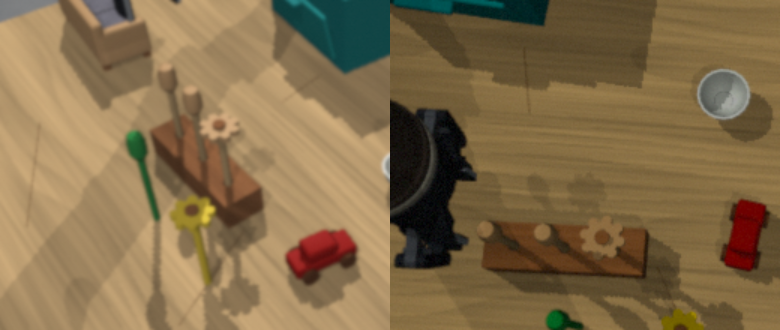

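```bash
python3 - <<'E'
from h import *
s,t=load('side'),load('top')
P=observe()['tool_pos']; print(P,proj(t,P),proj(s,P))
for z in(.18,.231,.3): print(atz(t,90,217,z))
print(np.round(t['extrinsics'],3).tolist(),np.round(s['extrinsics'],3).tolist())
for n in('side','top'): c=snap(n); cv2.imwrite(f'pics/{n}2.png',cv2.cvtColor(c['color'],cv2.COLOR_RGB2BGR))
cv2.imwrite('pics/both2.png',cv2.resize(np.vstack([cv2.imread('pics/side2.png')[0:300],cv2.imread('pics/top2.png')[80:300]]),None,fx=1.1,fy=1.1))
E
```

```text
[0.48260954 0.25776623 0.23146713] [ 86.58332366 220.50727669] [143.5620852   88.24156342]
[0.49702374 0.27162246 0.18      ]
[0.48814138 0.25385746 0.231     ]
[0.47612407 0.22982245 0.3       ]
[[0.073, 0.975, -0.211, 0.357], [-0.997, 0.073, -0.009, -0.009], [0.006, 0.211, 0.977, 0.985], [0.0, 0.0, 0.0, 1.0]] [[0.779, 0.452, -0.435, 0.183], [-0.627, 0.57, -0.531, -0.482], [0.008, 0.686, 0.727, 0.719], [0.0, 0.0, 0.0, 1.0]]
```

View pics/both2.png

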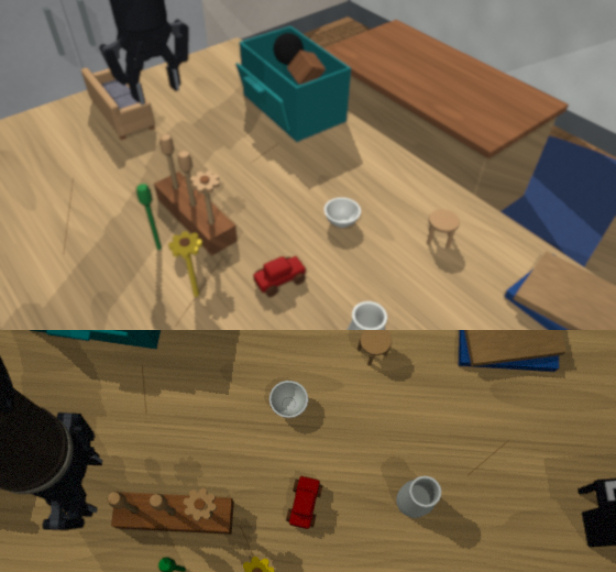

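The pictures agree with the TCP reading: its projection, top (87,220) and side (144,88), lies between the fingertips. The fingers are above the left-hand tulip, so I go down.

Call:
servo_tool([
  [[-0.4,-0.4,1,0,0.3],[-0.4,-0.4,3,0,0.3],[-0.4,-0.4,5,0,0.3],[-0.4,-0.4,5,0,0.3],[-0.4,-0.4,5,0,0.3]],
])

```text
time_s: 1.8
tool_pos: [0.4741, 0.2602, 0.1811]
eef_rot: [-2.173, -2.268, 0.002]
ft_force: [-0.1, 0.9, -0.0]
width: 0.652
finger_force: 0.0
```

```bash
python3 - <<'E'
from h import *
to((.4775,.2535,.117),1.5)
E
```

```text
t 1.8 tcp [0.4741 0.2602 0.1811] tilt [-0.001 -0.001 -1.   ] w 0.652 F [-0.1  0.9 -0. ] 0.0
P [0.4775 0.2535 0.117 ] shift [-0.68  0.32  6.41] spin 0.9
```

Call:
servo_tool([
  [[0,0,0,0,0.3],[0,0,0,0,0.3]],
])

```text
time_s: 2.0
tool_pos: [0.4754, 0.2602, 0.1822]
eef_rot: [2.175, 2.266, 0.003]
ft_force: [-0.2, 0.4, -0.1]
width: 0.648
finger_force: 0.0
```

```bash
python3 - <<'E'
from h import *
to((.4775,.2535,.117),1.5)
c=camera('top');to((.4775,.2535,.117),1.5)
c=camera('top');to((.4775,.2535,.117),1.5)
E
```

```text
t 2.0 tcp [0.4754 0.2602 0.1822] tilt [ 0.001  0.001 -1.   ] w 0.648 F [-0.2  0.4 -0.1] 0.0
P [0.4775 0.2535 0.117 ] shift [-0.68  0.17  6.52] spin 0.9
t 2.05 tcp [0.4754 0.2601 0.1821] tilt [ 0.001  0.001 -1.   ] w 0.649 F [-0.5  0.5  0. ] 0.0
P [0.4775 0.2535 0.117 ] shift [-0.67  0.18  6.51] spin 0.8
t 2.1 tcp [0.4754 0.26   0.182 ] tilt [ 0.001  0.001 -1.   ] w 0.652 F [ 0.1 -0.5 -0.1] 0.0
P [0.4775 0.2535 0.117 ] shift [-0.66  0.18  6.5 ] spin 0.8
```

Call:
servo_tool([
  [[-0.7,0.2,0.5,0,0.3],[-0.7,0.2,2.5,0,0.3],[-0.7,0.2,4.5,0,0.3],[-0.7,0.2,6.5,0,0.3],[-0.7,0.2,6.5,0,0.3]],
])

```text
time_s: 2.6
tool_pos: [0.476, 0.2513, 0.1141]
eef_rot: [-2.176, -2.265, 0.007]
ft_force: [-0.3, -0.5, -0.4]
width: 0.65
finger_force: 0.0
```

Call:
servo_tool([
  [[0,0,0,0,0.3],[0,0,0,0,-1],[0,0,0,0,-1],[0,0,0,0,-1],[0,0,0,0,-1]],
])

```text
time_s: 3.1
tool_pos: [0.4782, 0.2532, 0.1174]
eef_rot: [2.176, 2.266, 0.004]
ft_force: [0.7, -0.5, 6.7]
width: 0.257
finger_force: 58.7
```

Call:
servo_tool([
  [[0,0,0,0,-1],[0,0,0,0,-1],[0,0,-1,0,-1],[0,0,-2,0,-1],[0,0,-3,0,-1]],
])

```text
time_s: 3.6
tool_pos: [0.4774, 0.2528, 0.1474]
eef_rot: [-2.176, -2.266, -0.0]
ft_force: [1.2, -0.1, 0.1]
width: 0.252
finger_force: 58.7
```

Call:
servo_tool([
  [[0,0,-3,0,-1],[0,0,-6,0,-1],[0,0,-9,0,-1],[0,0,-12,0,-1],[0,0,-14.5,0,-1]],
])

```text
time_s: 4.1
tool_pos: [0.4775, 0.2526, 0.2939]
eef_rot: [2.176, 2.266, 0.003]
ft_force: [0.0, 0.5, -0.1]
width: 0.255
finger_force: 58.8
```

Call:
servo_tool([
  [[-3,0.4,0,0,-1],[-7,0.8,0,0,-1],[-11.5,1.4,0,0,-1],[-16,2,0,0,-1],[-20,2.5,0,0,-1]],
])

```text
time_s: 4.6
tool_pos: [0.5104, 0.0515, 0.2923]
eef_rot: [2.177, 2.265, 0.001]
ft_force: [1.0, -0.0, -0.1]
width: 0.251
finger_force: 58.8
```

Call:
servo_tool([
  [[-4,0.4,0,0,-1],[-8,0.8,0,0,-1],[-12,1.4,0,0,-1],[-16,2,0,0,-1],[-19,2.5,0,0,-1]],
])

```text
time_s: 5.1
tool_pos: [0.5428, -0.1378, 0.2923]
eef_rot: [2.178, 2.263, 0.0]
ft_force: [-0.0, 0.1, -0.9]
width: 0.259
finger_force: 58.8
```

Call:
servo_tool([
  [[0,0,0,0,-1],[0,0,0,0,-1],[0,0,0,0,-1]],
])

```text
time_s: 5.4
tool_pos: [0.5431, -0.1335, 0.2915]
eef_rot: [-2.174, -2.267, -0.001]
ft_force: [-0.0, -0.7, -0.3]
width: 0.255
finger_force: 58.8
```

```bash
python3 - <<'E'
from h import *
to((.5323,-.2044,.25),1.5)
S,T=snap('side'),snap('top')
f=lambda c,x,y: cv2.resize(cv2.cvtColor(c['color'],cv2.COLOR_RGB2BGR)[y:y+200,x:x+130],None,fx=3,fy=3,interpolation=cv2.INTER_CUBIC)
cv2.imwrite('pics/vase3.png',np.hstack([f(S,270,150),f(T,320,140)]))
E
```

```text
t 5.4 tcp [ 0.5431 -0.1335  0.2915] tilt [-0.     0.001 -1.   ] w 0.255 F [-0.  -0.7 -0.3] 58.80115281790495
P [ 0.5323 -0.2044  0.25  ] shift [-7.04 -1.38  4.15] spin 0.9
```

View pics/vase3.png

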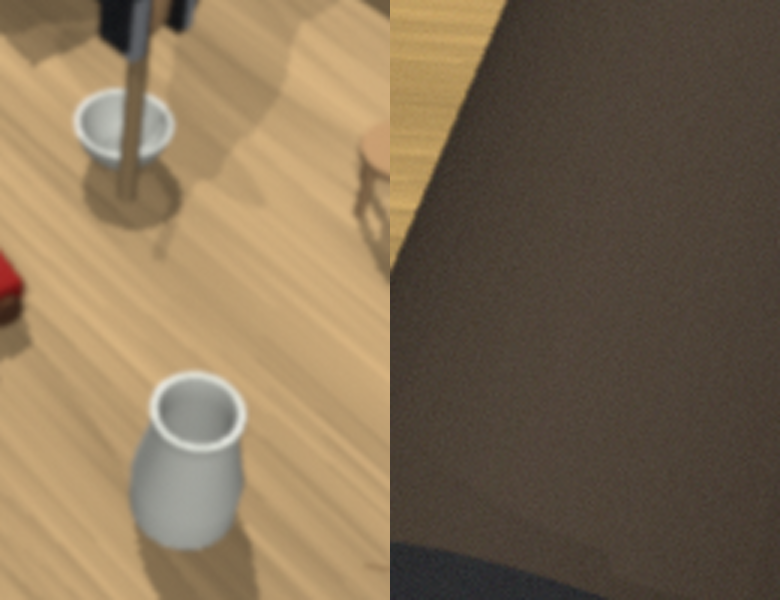

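The side view shows the tulip held upright, its foot at px (312,215). The vase rim is centred at (336,287); the top view is blocked by the arm.

```bash
python3 - <<'E'
from h import *
S=load('side')
print('rim',atz(S,336,287,.09),'foot',atz(S,312.3,215.3,.1845))
print('rim pts',[np.round(atz(S,270+x/3,150+y/3,.09),4) for x,y in((150,411),(245,411),(198,373),(198,450))])
E
```

```text
rim [ 0.53406393 -0.20612224  0.09      ] foot [ 0.54317689 -0.13200757  0.1845    ]
rim pts [array([ 0.5147, -0.1907,  0.09  ]), array([ 0.5531, -0.2212,  0.09  ]), array([ 0.5508, -0.1887,  0.09  ]), array([ 0.5176, -0.2232,  0.09  ])]
```

Call:
servo_tool([
  [[-2,-0.3,0,0,-1],[-4,-0.6,0,0,-1],[-6,-1,0,0,-1],[-7.9,-1.3,0,0,-1],[-7.9,-1.3,0,0,-1]],
])

```text
time_s: 6.0
tool_pos: [0.5325, -0.2163, 0.2916]
eef_rot: [2.178, 2.263, -0.001]
ft_force: [0.5, -0.5, -1.0]
width: 0.256
finger_force: 58.8
```

Call:
servo_tool([
  [[0,0,0,0,-1],[0,0,0,0,-1],[0,0,2,0,-1],[0,0,4,0,-1],[0,0,6,0,-1]],
])

```text
time_s: 6.5
tool_pos: [0.5338, -0.2128, 0.2307]
eef_rot: [-2.173, -2.268, -0.001]
ft_force: [0.2, 0.6, -0.5]
width: 0.255
finger_force: 58.8
```

Call:
servo_tool([
  [[0,0,0,0,-1],[0,0,0,0,-1],[0,0,0,0,-1],[0,0,0,0,-1]],
])

```text
time_s: 6.9
tool_pos: [0.5339, -0.2144, 0.2324]
eef_rot: [2.175, 2.265, 0.002]
ft_force: [0.4, 0.1, -0.4]
width: 0.253
finger_force: 58.8
```

```bash
python3 - <<'E'
from h import *
to((.5335,-.213,.12),1.5)
S=snap('side')
f=lambda c,x,y: cv2.resize(cv2.cvtColor(c['color'],cv2.COLOR_RGB2BGR)[y:y+140,x:x+130],None,fx=4,fy=4,interpolation=cv2.INTER_CUBIC)
cv2.imwrite('pics/vase4.png',f(S,270,210))
E
```

```text
t 6.9 tcp [ 0.5339 -0.2144  0.2324] tilt [ 0.002 -0.    -1.   ] w 0.253 F [ 0.4  0.1 -0.4] 58.79640128463507
P [ 0.5335 -0.213   0.12  ] shift [ 0.15 -0.06 11.24] spin 0.8
```

View pics/vase4.png

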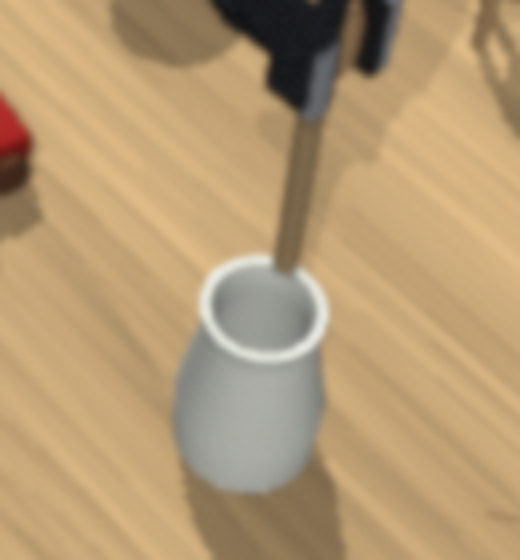

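The foot is just above the rim at px (341,277). I check this against the projection before inserting.

```bash
python3 - <<'E'
from h import *
S=load('side'); print(proj(S,(.5339,-.2144,.1254)), atz(S,341.5,276.5,.1254), atz(S,341.5,276.5,.127))
E
```

```text
[342.16040358 276.98200711] [ 0.53374566 -0.21315836  0.1254    ] [ 0.53279879 -0.21388302  0.127     ]
```

Call:
servo_tool([
  [[0.1,0,0,0,-1],[0.1,0,1,0,-1],[0.1,0,2,0,-1],[0.1,0,3,0,-1],[0.1,0,4,0,-1]],
])

```text
time_s: 7.45
tool_pos: [0.5329, -0.2132, 0.19]
eef_rot: [-2.176, -2.265, 0.001]
ft_force: [0.3, -0.5, -0.5]
width: 0.256
finger_force: 58.8
```

Call:
servo_tool([
  [[0,0,1.5,0,-1],[0,0,3,0,-1],[0,0,4.5,0,-1],[0,0,6,0,-1],[0,0,7,0,-1]],
])

```text
time_s: 7.95
tool_pos: [0.5326, -0.2131, 0.1196]
eef_rot: [-2.175, -2.265, 0.002]
ft_force: [0.5, 0.1, -0.7]
width: 0.257
finger_force: 58.8
```

Call:
servo_tool([
  [[0,0,0,0,-1],[0,0,0,0,-1],[0,0,0,0,0.3],[0,0,0,0,0.3],[0,0,0,0,0.3]],
])

```text
time_s: 8.45
tool_pos: [0.5336, -0.2134, 0.1218]
eef_rot: [2.175, 2.266, 0.001]
ft_force: [-0.4, 0.2, 0.4]
width: 0.651
finger_force: 0.0
```

Call:
servo_tool([
  [[0,0,0,0,0.3],[0,0,-2,0,0.3],[0,0,-6,0,0.3],[0,0,-10,0,0.3],[0,0,-14,0,0.3]],
])

```text
time_s: 8.95
tool_pos: [0.5329, -0.2134, 0.2629]
eef_rot: [-2.176, -2.266, 0.0]
ft_force: [1.4, 0.3, 0.7]
width: 0.652
finger_force: 0.0
```

Call:
servo_tool([
  [[4,0,0,0,0.3],[8,-0.8,0,0,0.3],[12,-1.4,0,0,0.3],[16,-2,0,0,0.3],[20,-2.6,0,0,0.3]],
])

```text
time_s: 9.45
tool_pos: [0.4986, -0.0131, 0.2616]
eef_rot: [2.176, 2.266, 0.001]
ft_force: [0.6, 0.8, 0.1]
width: 0.654
finger_force: 0.0
```

Call:
servo_tool([
  [[4,-0.4,0,0,0.3],[8,-1,0,0,0.3],[12,-1.6,0,0,0.3],[16,-2.3,0,0,0.3],[20,-2.9,0,0,0.3]],
])

```text
time_s: 9.95
tool_pos: [0.4615, 0.1856, 0.2616]
eef_rot: [-2.176, -2.266, -0.001]
ft_force: [0.8, -0.3, 0.1]
width: 0.648
finger_force: 0.0
```

```bash
python3 - <<'E'
from h import *
to((.4785,.1945,.2),1.5)
S,T=snap('side'),snap('top')
f=lambda c,x,y,w: cv2.resize(cv2.cvtColor(c['color'],cv2.COLOR_RGB2BGR)[y:y+150,x:x+w],None,fx=3,fy=3,interpolation=cv2.INTER_CUBIC)
cv2.imwrite('pics/vase5.png',np.hstack([f(S,270,200,130),f(T,330,170,130)]))
E
```

```text
t 9.95 tcp [0.4615 0.1856 0.2616] tilt [ 0.     0.001 -1.   ] w 0.648 F [ 0.8 -0.3  0.1] 0.0
P [0.4785 0.1945 0.2   ] shift [0.82 1.73 6.16] spin 0.8
```

View pics/vase5.png

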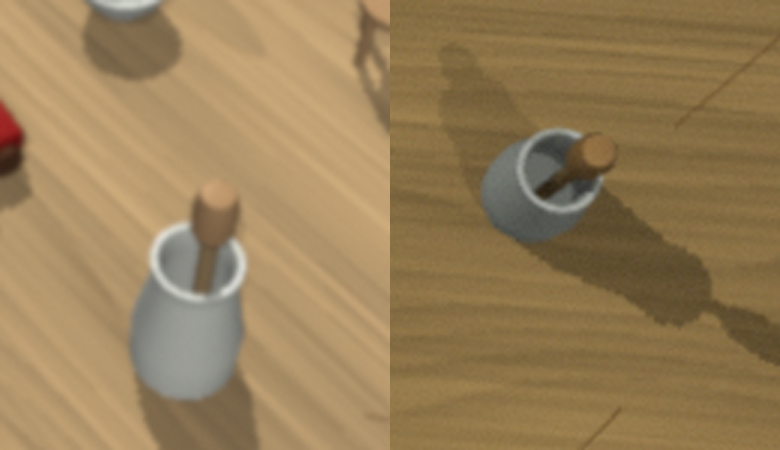

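Tulip 1 is standing in the vase, its head at side (342,263) and top (400,221), with a slight lean toward -y. I go for tulip 2.

Call:
servo_tool([
  [[0.8,1.7,0,0,0.3],[0.8,1.7,2,0,0.3],[0.8,1.7,4,0,0.3],[0.8,1.7,7,0,0.3],[0.8,1.7,7,0,0.3]],
])

```text
time_s: 10.55
tool_pos: [0.4768, 0.1916, 0.1886]
eef_rot: [-2.175, -2.265, 0.009]
ft_force: [-0.6, -0.9, -0.6]
width: 0.655
finger_force: 0.0
```

Call:
servo_tool([
  [[0,0,0,0,0.3],[0,0,0,0,0.3],[0,0,0,0,0.3]],
])

```text
time_s: 10.85
tool_pos: [0.4796, 0.193, 0.1927]
eef_rot: [2.176, 2.265, 0.004]
ft_force: [0.2, 0.4, -0.1]
width: 0.647
finger_force: 0.0
```

```bash
python3 - <<'E'
from h import *
to((.4785,.1945,.117),1.5)
S,T=load('side'),load('top')
print(tri(S,(342,263.3),T,(400,220.7)))
E
```

```text
t 10.85 tcp [0.4796 0.193  0.1927] tilt [ 0.002  0.001 -1.   ] w 0.647 F [ 0.2  0.4 -0.1] 0.0
P [0.4785 0.1945 0.117 ] shift [ 0.14 -0.12  7.57] spin 0.8
(array([ 0.53180405, -0.21098326,  0.15678348]), np.float64(0.0005441959470739974))
```

Call:
servo_tool([
  [[0.1,-0.1,2,0,0.3],[0.1,-0.1,4,0,0.3],[0.1,-0.1,6,0,0.3],[0.1,-0.1,7.5,0,0.3],[0.1,-0.1,7.5,0,0.3]],
])

```text
time_s: 11.35
tool_pos: [0.4771, 0.1935, 0.1155]
eef_rot: [-2.176, -2.266, 0.003]
ft_force: [-0.1, -0.0, 0.2]
width: 0.652
finger_force: 0.0
```

Call:
servo_tool([
  [[0,0,0,0,0.3],[0,0,0,0,-1],[0,0,0,0,-1],[0,0,0,0,-1],[0,0,0,0,-1]],
])

```text
time_s: 11.85
tool_pos: [0.4787, 0.1942, 0.1173]
eef_rot: [2.176, 2.266, 0.004]
ft_force: [-0.1, -0.3, 7.0]
width: 0.259
finger_force: 58.6
```

Call:
servo_tool([
  [[0,0,0,0,-1],[0,0,0,0,-1],[0,0,-1,0,-1],[0,0,-2,0,-1],[0,0,-3,0,-1]],
])

```text
time_s: 12.35
tool_pos: [0.4777, 0.1937, 0.1474]
eef_rot: [-2.176, -2.266, -0.0]
ft_force: [0.5, -1.1, -0.6]
width: 0.252
finger_force: 58.7
```

Call:
servo_tool([
  [[0,0,-3,0,-1],[0,0,-6,0,-1],[0,0,-9,0,-1],[0,0,-12,0,-1],[0,0,-14.5,0,-1]],
])

```text
time_s: 12.85
tool_pos: [0.4778, 0.1935, 0.2939]
eef_rot: [2.176, 2.265, 0.002]
ft_force: [0.6, 0.7, -0.1]
width: 0.251
finger_force: 58.8
```

Call:
servo_tool([
  [[-3,0.4,0,0,-1],[-7,1,0,0,-1],[-11,1.6,0,0,-1],[-14.5,2.2,0,0,-1],[-18,2.8,0,0,-1]],
])

```text
time_s: 13.35
tool_pos: [0.5129, 0.0133, 0.2922]
eef_rot: [2.176, 2.266, 0.001]
ft_force: [-0.2, -0.1, 0.2]
width: 0.262
finger_force: 58.8
```

Call:
servo_tool([
  [[-3,0.6,0,0,-1],[-6,1.2,0,0,-1],[-10,1.8,0,0,-1],[-13,2.4,0,0,-1],[-16,3,0,0,-1]],
])

```text
time_s: 13.85
tool_pos: [0.5493, -0.1451, 0.2921]
eef_rot: [2.176, 2.265, 0.001]
ft_force: [1.0, 0.2, 0.4]
width: 0.254
finger_force: 58.8
```

Call:
servo_tool([
  [[0,0,0,0,-1],[0,0,0,0,-1],[0,0,0,0,-1]],
])

```text
time_s: 14.15
tool_pos: [0.5493, -0.1424, 0.2915]
eef_rot: [-2.174, -2.267, -0.001]
ft_force: [0.6, 0.2, 1.1]
width: 0.255
finger_force: 58.8
```

```bash
python3 - <<'E'
from h import *
to((.532,-.17,.242),2)
S=snap('side')
cv2.imwrite('pics/side6.png',cv2.resize(cv2.cvtColor(S['color'],cv2.COLOR_RGB2BGR)[110:350,110:410],None,fx=2.5,fy=2.5,interpolation=cv2.INTER_CUBIC))
print(proj(S,observe()['tool_pos']-[0,0,.107]))
E
```

```text
t 14.15 tcp [ 0.5493 -0.1424  0.2915] tilt [-0.     0.001 -1.   ] w 0.255 F [0.6 0.2 1.1] 58.81788656814024
P [ 0.532 -0.17   0.242] shift [-2.69 -1.85  4.95] spin 0.4
[319.99985308 217.31106772]
```

View pics/side6.png

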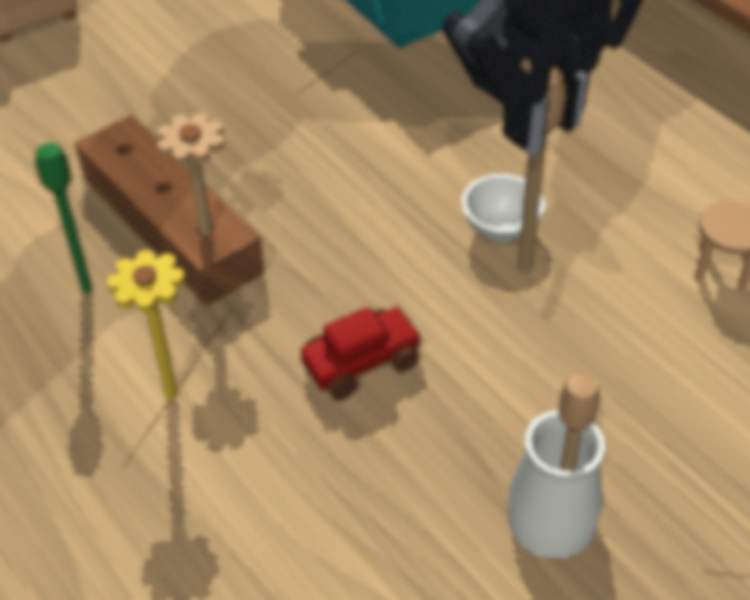

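Tulip 2 is held with its foot at crop (525,268), and the daisy is still in place at crop (190,135). Tulip 1 stands nearly upright in the vase, so I first nudge its head gently toward -y with tulip 2's stem to make room.

Call:
servo_tool([
  [[-1,-0.6,0,0,-1],[-2.2,-1.8,1,0,-1],[-2.7,-1.8,3,0,-1],[-2.7,-1.8,5,0,-1],[-2.7,-1.8,6.4,0,-1]],
])

```text
time_s: 14.7
tool_pos: [0.5316, -0.1714, 0.2264]
eef_rot: [-2.175, -2.266, 0.0]
ft_force: [0.5, -0.2, 0.2]
width: 0.255
finger_force: 58.8
```

Call:
servo_tool([
  [[-0.8,0,0,0,-1],[-1.6,0,0,0,-1],[-2.2,0,0,0,-1],[-2.6,0,0,0,-1],[-3.0,0,0,0,-1]],
])

```text
time_s: 15.2
tool_pos: [0.534, -0.202, 0.2279]
eef_rot: [2.176, 2.265, 0.001]
ft_force: [-0.1, 0.3, 0.2]
width: 0.254
finger_force: 58.8
```

Call:
servo_tool([
  [[-0.4,0,0,0,-1],[-0.8,0,0,0,-1],[-1.2,0,0,0,-1],[-1.6,0,0,0,-1],[-2,0,0,0,-1]],
])

```text
time_s: 15.7
tool_pos: [0.5346, -0.2216, 0.2273]
eef_rot: [-2.176, -2.266, -0.0]
ft_force: [0.2, 0.6, 0.2]
width: 0.253
finger_force: 58.8
```

```bash
python3 - <<'E'
from h import *
to((.5435,-.201,.227),2)
S=snap('side'); g=cv2.cvtColor(S['color'],cv2.COLOR_RGB2HSV)
E
```

```text
t 15.7 tcp [ 0.5346 -0.2216  0.2273] tilt [-0.  0. -1.] w 0.253 F [0.2 0.6 0.2] 58.80998526583426
P [ 0.5435 -0.201   0.227 ] shift [2.02 0.97 0.03] spin 0.3
```

Call:
servo_tool([
  [[2,0,0,0,-1],[4,0,-1,0,-1],[6,1,-3,0,-1],[6,1,-3,0,-1],[6,1,-3,0,-1]],
])

```text
time_s: 16.25
tool_pos: [0.5425, -0.1607, 0.2575]
eef_rot: [2.174, 2.267, 0.001]
ft_force: [0.0, -0.2, -0.2]
width: 0.255
finger_force: 58.8
```

```bash
python3 - <<'E'
from h import *
to((.5435,-.201,.227),2)
S=snap('side')
cv2.imwrite('pics/side7.png',cv2.resize(cv2.cvtColor(S['color'],cv2.COLOR_RGB2BGR)[200:350,280:430],None,fx=4,fy=4,interpolation=cv2.INTER_CUBIC))
E
```

```text
t 16.25 tcp [ 0.5425 -0.1607  0.2575] tilt [ 0.001 -0.    -1.   ] w 0.255 F [ 0.  -0.2 -0.2] 58.826890635536984
P [ 0.5435 -0.201   0.227 ] shift [-4.03 -0.07  3.05] spin 0.4
```

View pics/side7.png

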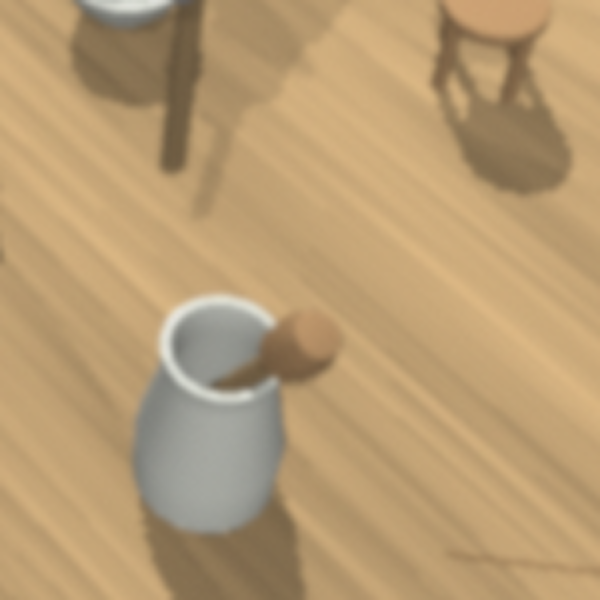

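Tulip 1 now leans out to the right (head at crop (310,340)). The vase hasn't moved, with its rim centre still at px (335,287), and the far-left half of the mouth is free.

```bash
python3 - <<'E'
from h import *
S=load('side')
for z in(.125,.135,.145): print(z,np.round(atz(S,359.3,283.8,z),4))
print('stem at neck',[np.round(atz(S,280+230/4,200+380/4,z),4) for z in(.06,.075)], 'rim',atz(S,335.3,287,.09))
E
```

```text
0.125 [ 0.5453 -0.2387  0.125 ]
0.135 [ 0.5392 -0.2428  0.135 ]
0.145 [ 0.5331 -0.2469  0.145 ]
stem at neck [array([ 0.542 , -0.2056,  0.06  ]), array([ 0.5338, -0.2119,  0.075 ])] rim [ 0.53321457 -0.20544719  0.09      ]
```

Call:
servo_tool([
  [[-1.5,0,0,0,-1],[-3,0,0,0,-1],[-3.8,-0.1,0,0,-1],[-3.8,-0.1,0,0,-1],[-3.8,-0.1,0,0,-1]],
])

```text
time_s: 16.8
tool_pos: [0.5424, -0.1992, 0.2571]
eef_rot: [-2.177, -2.264, 0.0]
ft_force: [0.2, 0.7, -0.0]
width: 0.256
finger_force: 58.8
```

Call:
servo_tool([
  [[0,0,1.5,0,-1],[0,0,3,0,-1],[0,0,4.5,0,-1],[0,0,6,0,-1],[0,0,7,0,-1]],
])

```text
time_s: 17.3
tool_pos: [0.5425, -0.1979, 0.1862]
eef_rot: [-2.174, -2.266, 0.0]
ft_force: [0.5, -0.2, -0.4]
width: 0.257
finger_force: 58.8
```

Call:
servo_tool([
  [[0,0,0.8,0,-1],[0,0,1.6,0,-1],[0,0,2.4,0,-1],[0,0,3.2,0,-1],[0,0,4,0,-1]],
])

```text
time_s: 17.8
tool_pos: [0.5428, -0.199, 0.1468]
eef_rot: [2.176, 2.266, 0.0]
ft_force: [-0.1, 0.5, -0.3]
width: 0.255
finger_force: 58.8
```

No contact force so far. Foot is at about 40 mm, so I go on down slowly.

Call:
servo_tool([
  [[0,0,0.5,0,-1],[0,0,1,0,-1],[0,0,1.5,0,-1],[0,0,2,0,-1],[0,0,2.5,0,-1]],
])

```text
time_s: 18.3
tool_pos: [0.5427, -0.199, 0.122]
eef_rot: [2.176, 2.266, 0.0]
ft_force: [-1.0, -0.2, -0.5]
width: 0.256
finger_force: 58.8
```

Call:
servo_tool([
  [[0,0,0,0,-1],[0,0,0,0,-1]],
])

```text
time_s: 18.5
tool_pos: [0.5427, -0.199, 0.1223]
eef_rot: [-2.176, -2.266, 0.0]
ft_force: [-0.1, 0.2, -0.2]
width: 0.257
finger_force: 58.8
```

Call:
servo_tool([
  [[0,0,0,0,0.3],[0,0,0,0,0.3],[0,0,0,0,0.3],[0,0,0,0,0.3],[0,0,0,0,0.3]],
])

```text
time_s: 19.0
tool_pos: [0.5428, -0.199, 0.1224]
eef_rot: [2.176, 2.266, 0.0]
ft_force: [-0.8, 0.2, 0.3]
width: 0.643
finger_force: 0.0
```

Call:
servo_tool([
  [[0,0,-2,0,0.3],[0,0,-5,0,0.3],[0,0,-9,0,0.3],[0,0,-12,0,0.3],[0,0,-15,0,0.3]],
])

```text
time_s: 19.5
tool_pos: [0.5426, -0.1991, 0.2739]
eef_rot: [2.176, 2.265, 0.001]
ft_force: [-0.4, 0.2, -0.6]
width: 0.65
finger_force: 0.0
```

Call:
servo_tool([
  [[4,0,0,0,0.3],[8,0,0,0,0.3],[12,0,0,0,0.3],[16,0,0,0,0.3],[20,0,0,0,0.3]],
])

```text
time_s: 20.0
tool_pos: [0.5343, 0.0024, 0.2725]
eef_rot: [2.176, 2.266, 0.001]
ft_force: [0.5, -0.2, 0.2]
width: 0.65
finger_force: 0.0
```

Call:
servo_tool([
  [[4,0,0,0,0.3],[8,0,0,0,0.3],[8,0,0,0,0.3],[8,0,0,0,0.3],[8,0,0,0,0.3]],
])

```text
time_s: 20.5
tool_pos: [0.5314, 0.0795, 0.2724]
eef_rot: [2.177, 2.264, -0.0]
ft_force: [-0.6, -0.8, 0.3]
width: 0.655
finger_force: 0.0
```

```bash
python3 - <<'E'
from h import *
S,T=snap('side'),snap('top')
f=lambda c,x,y,w: cv2.resize(cv2.cvtColor(c['color'],cv2.COLOR_RGB2BGR)[y:y+150,x:x+w],None,fx=3,fy=3,interpolation=cv2.INTER_CUBIC)
cv2.imwrite('pics/end.png',np.hstack([f(S,280,200,130),f(T,330,170,130)]))
# brown pixels near the vase: head blobs
for n,c,(x,y) in(('S',S,(300,215)),('T',T,(350,185))):
    g=c['color'][y:y+110,x:x+90].astype(int); m=cv2.cvtColor(c['color'],cv2.COLOR_RGB2HSV)[y:y+110,x:x+90]
    print(n,'\n'+'\n'.join(' '.join('%3d'%v for v in r[::4]) for r in m[::5,:,1]))
E
```

```text
S 
101 102 100 101 100 103 102 102 102 101 102 102 103 101 102 102 101 101 100 102 100 102 103
101 103 102 102 100 102 102 100 101 101 102 102 103 102 101 102 102 103 103 100 102 102 106
102 103 103 102 101 102 100 101 101 101 100 103 101 102 102 101 101 101 101 102 101 101 102
101 102 102 102 101 103 102 101 103 102 102 103 101 103 101 102 103 101 101 102 103 103 101
102 102 102 102 103 101 100 101 101 102 101 101 100 101 102 101 101 101 102 104 102 102 101
101 101 101 102 101 101 101 103 101 102 103 102 102 102 103 102 102 101 102 103 102 101 101
101 102 101 103 101 103 102 101 102 101 101 102 103 101 101 101 101 102 103 100 101 101 101
102 101 102 101 101 102 102 102 103 103 104 104 102 102 102 101 101 101 102 102 102 102 101
102 103 101 102 101 101 103 101 103 107 108 110 106 102 103 102 102 101 103 100 102 101 102
102 101 102 101 101 102 102 102 104 112 112 111 107 101 103 101 102 102 101 101 102 102 101
102 102 102 101 100 101 101 101 104 110 111 113 103 101 102 102 103 101 101 103 100 102 101
101 101 103 101 101 100 101 102 101 110 113 110 103 101 101 101 101 103 102 101 103 1
[... 2253 characters left out ...]
 130 126 120 120 129 124 124 128 124 117 123 129 125 120
124 117 126 125 123 125 123 130 127 125 127 130 126 126 128 125 131 121 122 128 126 129 120
122 123 122 123 122 127 125 123 126 125 132 125 126 126 122 127 129 123 124 126 124 125 130
125 125 122 123 123 124 123 125 122 124 125 125 125 122 125 127 129 131 127 123 133 126 126
125 122 125 125 120 125 121 122 128 124 123 125 125 121 127 123 128 124 127 129 122 128 132
122 123 126 130 128 130 128 122 126 124 121 125 127 127 119 126 125 124 126 124 126 123 123
125 123 122 127 125 125 122 125 125 122 125 122 127 127 129 129 126 127 125 128 127 128 125
125 125 124 127 124 126 120 122 124 124 125 124 120 127 127 128 124 125 126 123 122 129 124
```

```bash
python3 - <<'E'
from h import *
S,T=load('side'),load('top')
def blobs(c,x,y,w,h,th):
    m=cv2.GaussianBlur(cv2.cvtColor(c['color'],cv2.COLOR_RGB2HSV)[...,1],(3,3),0)[y:y+h,x:x+w]
    k=cv2.morphologyEx((m>th).astype(np.uint8),cv2.MORPH_OPEN,np.ones((4,4),np.uint8))
    n,_,st,ce=cv2.connectedComponentsWithStats(k); return [(st[i,4],(ce[i]+[x,y]).round(1)) for i in range(1,n) if st[i,4]>40]
a,b=blobs(S,325,245,45,50,105),blobs(T,375,200,45,40,130); print(a,b)
for _,p in a:
    for _,q in b: X,e=tri(S,p,T,q); print(p,q,np.round(X,4),round(e,4))
# vase outline foot (low-saturation) and daisy unchanged vs start
for n,c,(x,y,w,h) in(('S',S,(300,260,60,75)),('T',T,(355,205,60,50))):
    m=cv2.cvtColor(c['color'],cv2.COLOR_RGB2HSV)[y:y+h,x:x+w,1]<45; print(n,'vase box',np.argwhere(m).min(0)[::-1]+[x,y],np.argwhere(m).max(0)[::-1]+[x,y])
print(cv2.minMaxLoc(cv2.matchTemplate(S['color'],cv2.cvtColor(cv2.imread('pics/side0.png'),cv2.COLOR_BGR2RGB)[145:180,165:205],cv2.TM_CCOEFF_NORMED))[1::2])
m=cv2.cvtColor(cv2.imread('pics/side0.png'),cv2.COLOR_BGR2HSV)[260:335,300:360,1]<45; print('start',np.argwhere(m).min(0)[::-1]+[300,260],np.argwhere(m).max(0)[::-1]+[300,260])
E
```

```text
[(np.int32(281), array([341.6, 262.7])), (np.int32(236), array([355.6, 286.9]))] [(np.int32(151), array([389.9, 214.9])), (np.int32(217), array([411.4, 225.1]))]
[341.6 262.7] [389.9 214.9] [ 0.5449 -0.1996  0.1359] 0.001
[341.6 262.7] [411.4 225.1] [ 0.5195 -0.2218  0.1801] 0.0033
[355.6 286.9] [389.9 214.9] [ 0.5627 -0.2162  0.0735] 0.0103
[355.6 286.9] [411.4 225.1] [ 0.5343 -0.2386  0.1256] 0.0049
S vase box [314 274] [350 332]
T vase box [361 214] [400 250]
(0.8347596526145935, (165, 145))
start [314 274] [351 332]
```

Tulip 2's head is at (0.545, -0.200, 0.136), which fits its foot standing on the vase bottom. Tulip 1's head is at (0.534, -0.239, 0.126), which fits a lean of about 0.35 rad with its foot on the bottom. The vase and daisy are where they were, and the gripper is clear.

```bash
python3 -c "
from plant import finish_job
print(finish_job())"
```

```text
the job is handed in; nothing more can be done
None
```

I put both tulips stems down in the vase and handed the job in after about 20.6 s; my last camera measurements put both on its bottom, with the vase and daisy unmoved, but the hand-in returned no verdict.

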